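# Seat a filter cube against the sprung plunger and hold it home

## Task

Load the filter cube into the sprung aluminium nest: slide it along the slot, upright and with its black-glass round side window facing the slot's open end, push it against the spring plunger until it sits fully home against the two stop shoulders, and finish while still holding it pressed there, so that a colleague could tighten the lock screw. Press firmly enough to keep it on the stops but with no more than about 25 N on them, and leave the canister, the small bottle and the cover-slip box where they stand.

Things in the scene. Friction and masses are not known exactly. Their poses are not given: they have to be found in the camera images.
- cube: black filter cube standing loose on the worktop, 50 to 100 g. Origin at the centre of its underside, z up. 40 mm wide along its y (faces at y = +-20 mm), 34 mm high; along x from -17 mm (face with the black-glass round window) to +19 mm (opposite face, which meets the stops). Grasp it across the two y faces.
- cube_window (a point): centre of the cube's black-glass round side window, on its -x face, 17 mm above its underside
- nest: fixed aluminium nest, floor plate 200 mm long (x = -115 to +85 mm), 80 mm wide. Origin at the plate's underside on the slot's centre line; x points along the slot from the open end to the stops, z up. The floor the cube slides on is at z = 10 mm and is bare from x = -115 to -73 mm (room to set the cube down). At x = 35 to 70 mm stands the plunger housing, 38 mm wide, top at z = 50 mm.
- slot_mouth (a point): point on the nest's floor on the centre line where the parallel slot begins (nest x = -45, z = 10 mm). From here to x = +18 mm run two low cheeks, inner faces at y = +-21.5, outer +-29.5 mm, tops 12 mm above the floor. Before it they flare out, to about +-30 mm at x = -73 mm. A small lock screw sticks out of the -y cheek to y = -40 mm, below its top.
- nest_stop: two fixed steel stop shoulders beside the plunger, each 10 mm wide (nest y = +-9 to +-19 mm), 32 mm above the floor. Origin midway between them on their flat stop face at floor level (nest x = +20, z = 10 mm). The cube's +x face rests on this face when home, the cube's origin then at nest x = +1 mm.
- plunger_nose (a point): centre of the front of the round steel plunger nose (12 mm diameter), 34 mm above the nest's underside (24 mm above its floor); at rest at x = +6 mm of the nest, 14 mm in front of the stop face; it moves with the plunger
- plunger (a joint): travel of the spring plunger in m: 0 at rest, grows as it is pressed along the nest's +x, 0.014 when the cube is home on the stops. The spring pushes back with about 3 N at the start and 6.5 N at the stops, and pushes the cube out again if it is let go.
- canister: bystander: black objective canister, 41 mm diameter, 67 mm high, origin at the centre of its underside
- bottle: bystander: small brown bottle with a black cap, 26 mm diameter, 50 mm high, origin at the centre of its underside
- slips: bystander: small clear box of cover slips, 30x34x17 mm, origin at the centre of its underside
Mind the look-alikes: they are no part of the job. Of the things that look like the cube, the smaller one is meant.

How it is judged:
On the way, in this order (a step that is already met when the one before it is completed fails the run):
1. the cube stands upright on the nest's floor, in line with the slot and short of the plunger (y of cube in the frame of nest between -0.003 and 0.003 m and z of cube in the frame of nest between 0.007 and 0.014 m and angle between the x axis of cube and the x axis of nest, either way round below 0.1 rad and angle between cube's own z axis and vertical below 0.08 rad and x of cube in the frame of nest between -0.105 and -0.012 m and value of joint plunger below 0.004 m), for 0.1 s.
2. the cube has been pushed home against the stop shoulders (y of cube in the frame of nest between -0.003 and 0.003 m and z of cube in the frame of nest between 0.007 and 0.014 m and angle between the x axis of cube and the x axis of nest, either way round below 0.1 rad and angle between cube's own z axis and vertical below 0.08 rad and x of cube in the frame of nest above -0.001 m and x of cube_window in the frame of nest below -0.008 m and value of joint plunger above 0.012 m and contact force between cube and nest_stop between 1 and 30 N and contact force between the fingers and cube above 1 N), for 0.3 s.
At the end, for the whole second after the job is handed in: Cube upright (0.08 rad) on the nest floor (4 mm), in line (3 mm, 0.1 rad), window to the open end, within 2 mm of the stops and bearing on them with 1 to 30 N; plunger in over 12 mm; cube still, fingers pressing on it (over 1 N); bystanders upright, within 30 mm of their places (all of step 2 and linear speed of cube below 0.01 m/s and angle between each of canister, bottle, slips's own z axis and vertical below 0.2 rad and distance of each of canister, bottle, slips from where it was at the start of the episode below 0.03 m); the arm keeps its last pose, push and grip.
It fails at once if the canister is knocked over or moved by more than 30 mm (distance of canister from where it was at the start of the episode above 0.03 m or angle between canister's own z axis and vertical above 0.3 rad).
It fails at once if the small bottle is knocked over or moved by more than 30 mm (distance of bottle from where it was at the start of the episode above 0.03 m or angle between bottle's own z axis and vertical above 0.3 rad).
It fails at once if the cover-slip box is knocked over or moved by more than 30 mm (distance of slips from where it was at the start of the episode above 0.03 m or angle between slips's own z axis and vertical above 0.3 rad).
It also fails if it takes over 51 s, if anything falls off the work surface, if the arm or the gripper's body presses on something with over 40 N, if the wrist force passes 120 N, or if a joint passes its speed limit or range.

## Robot

A 6-joint arm with a two-finger parallel gripper is mounted at the origin on a cart in front of the work surface, level with it; the furniture and walls round the work are solid. World frame = base frame: x ahead of the robot, y to its left, z up, the work surface at z = 0. Lengths are in m, angles in rad, forces in N, time in s.
With the tool pointing down it reaches from about 0.3 to 0.875 m from the base axis. Payload 4.2 kg.
Tool frame: the origin (TCP) lies midway between the tips of the shut fingers; the grasp point (between the pads) lies 19 mm behind it; z points along the fingers, y is the line along which they close (so a half turn about z gives the same grasp; the last joint's range is limited). The gripper opens to 85 mm and grips with 20 to 120 N. Pads are 22 mm wide; open, the fingers measure 114 mm over their backs; the gripper's body (76 mm by 85 mm) begins 54 mm behind the grasp point. The pads swing forward as they close: fully open they stand 13 mm farther back than shut.
Start: joints at [1.151, 0.32, 1.565, -0, 1.257, -0.02], TCP at [0.224, 0.53, 0.231] pointing down, gripper open.
Joint ranges: [-3.11, 3.11], [-0.84, 2.01], [0.21, 2.61], [-1.34, 4.49], [0.05, 2.63], [-2.56, 2.56]. Speed limits (rad/s): [2.57, 2.57, 3.14, 3.14, 3.14, 3.14].

## Interface

Orientations are given as a unit quaternion [x, y, z, w].
In Python, from rig import manip gives the robot as it stands. The module is installed in compiled form; this text tells all that it offers.
- The arm moves only by the tool jog_arm, never from a script. Its arguments are lists of equal length, an entry for each row: "dp": the shift along the tool's x, y, z in cm, a list of three; "rot": the turn, a rotation vector about the tool's x, y, z in rad, a list of three. In form: {"dp": [[x, y, z], ...], "rot": [[wx, wy, wz], ...]}. A call has 1 to 20 rows; each row shifts and turns the commanded pose from where the row before left it, along the tool's axes as they then stand; what a row does not reach is not made up. A row lasts 1/8 s, in which the tool goes at most 62.5 mm and 10.7 degrees, less where a joint would pass 70% of its speed; a pose out of reach is approached as far as the arm can. A call is refused whole if a number of a shift passes 6.25 or a number of a turn 0.188, either way. A call with a gripper value outside its range is refused whole. "grip" is the closure, from 0 (fully open) to 1 (shut), set as the call begins (left out, the last holds). The fingers move at their own pace and stop on an object; the grip force is fixed at half the most. Time passes only in rows, so rows that do not move let the fingers close. It gives the time, the measured TCP pose, the force, the opening and the grip force at its end, in the units of the state.
- manip.get_state(): the state, without advancing time (a new reading comes with each control period).
- manip.read_camera(name): name is "side" or "top"; returns the picture (400x640x3 uint8, red, green, blue); there is no depth.
- manip.camera_info(name): a dict with "fx", "fy", "cx", "cy" (pixels), "rvec" (rotation vector, rad) and "tvec" (3), from world to camera coordinates, as OpenCV has them. Camera axes: x right, y down, z forward; pixel columns grow to the right and rows downward; lengths in m; the calibration is good to about 2 mm. A picture is of the moment at which its call begins. camera_info takes no time and is no camera call.
- manip.hand_in(): hands the job in; it is judged then, once.
The state is a dict: "t": time; "q": joint angles; "joint_velocities": joint speeds; "tau": joint torques, N m; "eef_pos": TCP position; "tool_rot": TCP orientation; "contact_force": force on the tool from outside, world axes, zero at the start; "wrist_torque": the same for the moment, N m; "finger_gap": opening from 0.0 (shut) to 1.0 (fully open); "finger_force": force on a finger pad.
Only numpy, scipy, OpenCV 4.12 (cv2) and the standard library are available. Lean on these libraries where they do the work, as an engineer would, in place of code of your own. Each camera call takes 0.05 s, during which the arm holds its last target. There are 200 camera calls.

## Working session

There is one attempt and no reset: what is moved stays moved. The work goes in short steps, Python scripts to look and compute and a tool call to move; the robot and the scene stay as the last step left them, time stands still between calls to the robot, and variables do not carry over. Pictures are saved under pics/ and viewed, at most 10 in all, crops included, and the job is handed in when it is done.

Besides the shell and the picture viewer there is one more tool, called after "Call:" in YAML: its name, and indented under it one key for each argument. jog_arm: Moves the arm, as the interface text tells. Its arguments: {"type":"object","properties":{"dp":{"type":"array","items":{"type":"array","items":{"type":"number"}}},"rot":{"type":"array","items":{"type":"array","items":{"type":"number"}}},"grip":{"type":"number"}},"required":["dp","rot"]}

```bash
mkdir -p pics; python3 - <<'E'
from rig import manip
import cv2
for n in("side","top"):
    im=manip.read_camera(n); cv2.imwrite(f"pics/{n}0.png",im[:,:,::-1]); i=manip.camera_info(n); print(n,i)
s=manip.get_state(); print(s)
E
```

```text
side {'fx': 449.11543319863404, 'fy': 449.11543319863404, 'cx': 322.1109405838697, 'cy': 205.16601175442673, 'rvec': array([ 2.16660233, -0.42745758,  0.24677986]), 'tvec': array([-0.3771073 ,  0.27826732,  0.57150273])}
top {'fx': 368.790178259405, 'fy': 368.790178259405, 'cx': 324.96687093397907, 'cy': 198.73755360671632, 'rvec': array([ 2.18590042, -2.12026512,  0.22467617]), 'tvec': array([0.18491639, 0.50269683, 0.84411814])}
{'t': 0.1, 'q': array([ 1.15105181e+00,  3.20223781e-01,  1.56554222e+00,  7.50577409e-07,
        1.25741032e+00, -1.99839064e-02]), 'joint_velocities': array([ 7.19900467e-04,  1.08707121e-03, -2.35281020e-03, -5.16412591e-06,
       -2.18914385e-03,  1.53218243e-03]), 'tau': array([-1.35846323e-03, -4.16413057e+01, -2.34703356e+01, -1.34630336e-04,
        4.93566011e-03,  2.07286305e-06]), 'eef_pos': array([0.22360673, 0.5292809 , 0.2305745 ]), 'tool_rot': array([ 1.98552072e-01,  9.80090020e-01, -7.72690756e-04, -1.73044217e-04]), 'contact_force': array([0.6381989 , 0.46493205, 0.29084493]), 'wrist_torque': array([-0.02928499, -0.00641459, -0.0346974 ]), 'finger_force': 0.0, 'finger_gap': 0.9982511893324392}
```

View pics/side0.png

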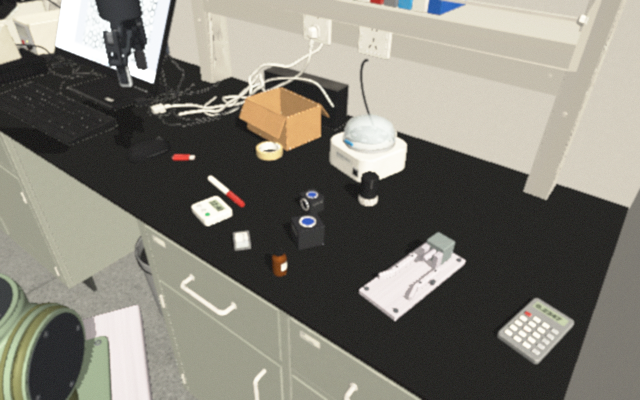

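View pics/top0.png

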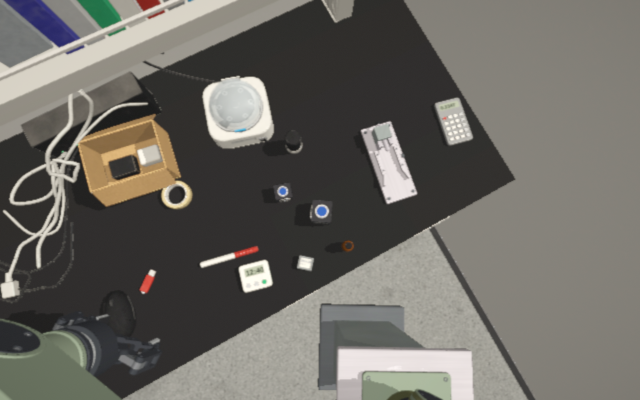

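Look-alikes: small dark cube at top (283,191) / side (311,199), larger one at top (321,211) / side (307,232). The smaller should be the cube. Next: an enlarged crop to confirm it, with key points measured at the same time.

```bash
cat > h.py <<'E'
import numpy as np,cv2
from rig import manip
from scipy.spatial.transform import Rotation as R
def cam(n):
    i=manip.camera_info(n);K=np.array([[i['fx'],0,i['cx']],[0,i['fy'],i['cy']],[0,0,1]]);return K,R.from_rotvec(i['rvec']).as_matrix(),np.array(i['tvec'])
def ray(n,p):
    K,r,t=cam(n);d=r.T@np.linalg.solve(K,[p[0],p[1],1]);return -r.T@t,d/np.linalg.norm(d)
def onz(n,p,z):
    o,d=ray(n,p);return o+d*(z-o[2])/d[2]
def tri(ps,pt):
    o1,d1=ray('side',ps);o2,d2=ray('top',pt);a=np.linalg.lstsq(np.c_[d1,-d2],o2-o1,rcond=None)[0]
    A,B=o1+a[0]*d1,o2+a[1]*d2;return (A+B)/2,np.linalg.norm(A-B)
def proj(n,P):
    K,r,t=cam(n);c=K@(r@np.array(P)+t);return c[:2]/c[2]
E
python3 - <<'E'
from h import *
s=cv2.imread('pics/side0.png');t=cv2.imread('pics/top0.png')
def c(im,x,y,w,h,k):return cv2.resize(im[y:y+h,x:x+w],None,fx=k,fy=k,interpolation=cv2.INTER_CUBIC)
g=lambda a:np.clip(255*(a/255.)**.5,0,255).astype(np.uint8)
L=np.vstack([c(s,285,180,50,37,8),c(t,265,175,50,37,8)])
Rr=np.vstack([c(s,355,225,117,99,3.4)[:296,:397],np.zeros((0,397,3),np.uint8)])
R2=c(t,350,115,80,60+32,3.2); 
H=592;can=np.zeros((H,800,3),np.uint8);can[:,:400]=L;can[:296,400:797]=Rr[:296]
can[296:296+296,400:400+256]=R2[:294+2] if R2.shape[0]>=296 else np.vstack([R2,np.zeros((296-R2.shape[0],256,3),np.uint8)])
cv2.imwrite('pics/crop1.png',g(can))
for n,im in(('side',s),('top',t)):
    h=cv2.cvtColor(im,cv2.COLOR_BGR2HSV);m=cv2.inRange(h,(100,100,60),(130,255,255))
    k,l,st,ce=cv2.connectedComponentsWithStats(m)
    for a,b in zip(st[1:],ce[1:]):
        if a[4]>5 and a[1]>150:print(n,a,b.round(1), onz(n,b,.034).round(4))
print('corners',[onz('top',p,.01).round(3) for p in((361,129),(390,122),(416,193),(386,203))])
E
```

```text
side [309 193   7   4  21] [311.8 194.2] [0.5126 0.301  0.034 ]
side [302 219  12   6  51] [307.5 221.2] [0.4706 0.2187 0.034 ]
top [280 188   6   6  30] [282.4 190.6] [0.5136 0.3027 0.034 ]
top [317 207   9   9  63] [321.2 210.8] [0.4679 0.2081 0.034 ]
corners [array([0.686, 0.112, 0.01 ]), array([0.708, 0.037, 0.01 ]), array([ 0.524, -0.028,  0.01 ]), array([0.496, 0.047, 0.01 ])]
```

View pics/crop1.png

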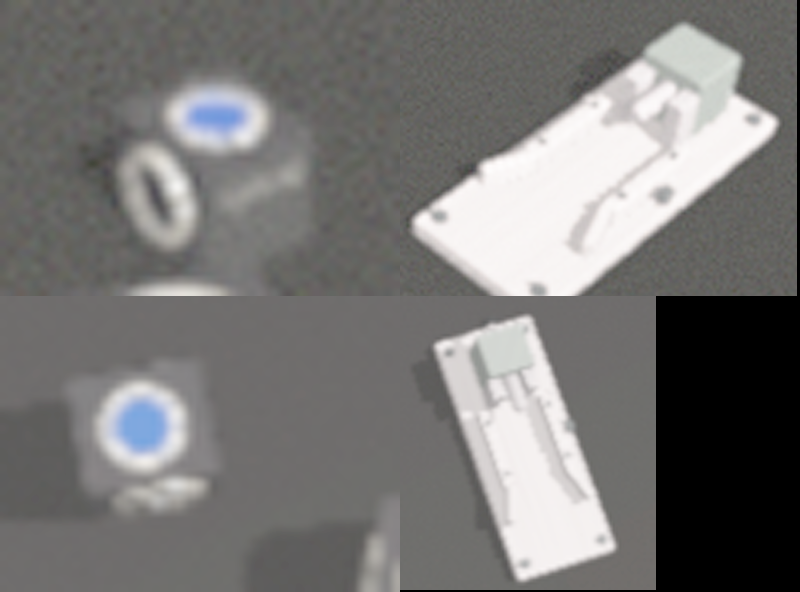

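The crop shows the smaller cube with a ringed dark window facing lower-left in side (≈(304.8,204.4)) and downwards in top (≈(285,199.7)). Its blue top window agrees across both views at z=34 mm, while the bigger one's doesn't. Now measuring the pose of the cube and the nest.

```bash
python3 - <<'E'
from h import *
s=cv2.imread('pics/side0.png');t=cv2.imread('pics/top0.png')
print('blue tri',tri((311.8,194.2),(282.4,190.6)),'win tri',tri((304.75,204.4),(285,199.7)))
cr=[onz('top',(265+(x+.5)/8-.5,175+(y-296+.5)/8-.5),.034) for x,y in((68,382),(202,360),(217,468),(85,497))]
cr=np.array(cr);print('cube corners',cr.round(4),'centre',cr.mean(0).round(4))
print('sides',[ (np.linalg.norm(v:=cr[(i+1)%4]-cr[i])*1e3).round(1) for i in range(4)],[np.degrees(np.arctan2(*(cr[(i+1)%4]-cr[i])[1::-1])).round(1) for i in range(4)])
# dark-ish segmentation of cube in top
g=cv2.cvtColor(t,cv2.COLOR_BGR2GRAY);print(g[180:204,270:296])
# nest: white plate
for n,im,roi in(('top',t,(350,110,80,100)),('side',s,(350,225,120,100))):
    x,y,w,h=roi;k=4
    c=cv2.resize(cv2.cvtColor(im[y:y+h,x:x+w],cv2.COLOR_BGR2GRAY),None,fx=k,fy=k,interpolation=cv2.INTER_CUBIC)
    m=(c>110).astype(np.uint8);co=max(cv2.findContours(m,0,2)[0],key=cv2.contourArea)
    P=co[:,0].astype(float);P=np.c_[x+(P[:,0]+.5)/k-.5,y+(P[:,1]+.5)/k-.5]
    W=np.array([onz(n,p,.01)[:2] for p in P])
    r=cv2.minAreaRect(W.astype(np.float32)*1000);print(n,r,cv2.boxPoints(r).round(1).tolist())
    np.save(n+'W.npy',W)
E
```

```text
blue tri (array([0.51370093, 0.30281563, 0.0326267 ]), np.float64(0.0005759086589519753)) win tri (array([0.4950193 , 0.29673707, 0.01506051]), np.float64(0.0002024773877930638))
cube corners [[0.5258 0.3255 0.034 ]
 [0.534  0.2858 0.034 ]
 [0.5012 0.2799 0.034 ]
 [0.4911 0.3187 0.034 ]] centre [0.513  0.3025 0.034 ]
sides [np.float64(40.6), np.float64(33.3), np.float64(40.2), np.float64(35.4)] [np.float64(-78.4), np.float64(-169.9), np.float64(104.6), np.float64(11.0)]
[[ 47  47  48  48  48  48  47  47  47  47  48  47  48  47  47  47  48  48
   49  48  48  48  48  47  47  47]
 [ 47  48  48  48  48  48  48  47  47  47  48  47  48  48  48  47  48  47
   47  48  47  48  47  48  47  48]
 [ 48  48  47  48  49  47  48  48  47  47  47  47  46  48  50  51  50  48
   50  51  49  48  48  49  48  48]
 [ 48  48  48  48  48  48  47  47  48  50  50  47  46  52  66  71  67  64
   64  61  53  49  48  47  47  48]
 [ 48  48  48  48  50  50  48  48  53  59  63  65  63  65  70  72  70  69
   69  64  54  48  47  48  48  48]
 [ 47  48  47  54  59  64  65  64  66  69  81  99 109 102  85  74  71  70
   69 
[... 1790 characters left out ...]
  36  36  37  41  44  50  59  59  52  52  56  53  52  51
   49  48  48  48  47  48  47  48]
 [ 44  44  44  44  45  45  44  46  48  49  49  49  49  48  48  48  47  48
   48  47  48  47  48  48  48  48]]
top ((603.6478271484375, 41.2060661315918), (205.03860473632812, 84.2431869506836), 19.53126335144043) [[492.8999938964844, 46.599998474121094], [521.0999755859375, -32.79999923706055], [714.4000244140625, 35.79999923706055], [686.2000122070312, 115.19999694824219]]
side ((613.1185302734375, 41.73515319824219), (237.51698303222656, 89.28251647949219), 19.50431251525879) [[486.29998779296875, 44.20000076293945], [516.0999755859375, -40.0], [740.0, 39.29999923706055], [710.2000122070312, 123.5]]
```

Call:
jog_arm:
  dp:
    - [-4.43,-1.2,0]
    - [-4.43,-1.2,0]
    - [-4.43,-1.2,0]
    - [-4.43,-1.2,0]
    - [-4.43,-1.2,0]
    - [-4.43,-1.2,0]
    - [-4.43,-1.2,0]
    - [-4.43,-1.2,0]
    - [0,0,2]
    - [0,0,2]
    - [0,0,2]
    - [0,0,2]
    - [0,0,0]
    - [0,0,0]
  rot:
    - [0,0,0]
    - [0,0,0]
    - [0,0,0]
    - [0,0,0]
    - [0,0,0]
    - [0,0,0]
    - [0,0,0]
    - [0,0,0]
    - [0,0,-0.153]
    - [0,0,-0.153]
    - [0,0,-0.153]
    - [0,0,-0.153]
    - [0,0,0]
    - [0,0,0]
  grip: 0.3

```text
t: 1.85
eef_pos: [0.5132, 0.3035, 0.1519]
tool_rot: [-0.105, 0.994, 0.0, 0.0]
contact_force: [0.3, -0.1, 0.2]
finger_gap: 0.7
finger_force: 0.0
```

```bash
cat >> h.py <<'E'
def to(x,y,yaw,z):
    "shift (cm, tool axes) and turn about tool z to reach world x,y,z with tool -x axis at yaw deg"
    s=manip.get_state();r=R.from_quat(s['tool_rot']);X=-r.as_matrix()[:,0];c=np.degrees(np.arctan2(X[1],X[0]))
    print('t',s['t'],'pos',s['eef_pos'].round(4),'yaw',c.round(2),'tilt',r.as_matrix()[:2,2].round(4),'gap',s['finger_gap'],'F',s['contact_force'].round(2),'q',s['q'].round(2))
    print('dp cm',(r.inv().apply(np.array([x,y,z])-s['eef_pos'])*100).round(2),'rotz',-np.radians(yaw-c).round(4))
E
python3 -c "
from h import *
to(.513,.3025,12,.012)
for n in('side','top'):
    o,_=ray(n,(300,200));print(n,o.round(3))
print(onz('top',(294,134),.067),onz('top',(348,246),.05),onz('top',(306,263),.017))
"
```

```text
t 1.85 pos [0.5132 0.3035 0.1519] yaw 12.04 tilt [0.0007 0.0005] gap 0.6996615516023189 F [ 0.27 -0.11  0.16] q [ 0.51  0.41  1.63  0.    1.1  -1.27]
dp cm [ 0.05 -0.1  13.99] rotz 0.0007
side [ 0.22  -0.418  0.568]
top [0.35  0.235 0.906]
[0.6449366  0.27893936 0.067     ] [0.38572969 0.14435022 0.05      ] [0.34420052 0.24021693 0.017     ]
```

Call:
jog_arm:
  dp:
    - [0,-0.1,4]
    - [0,0,4]
    - [0,0,3]
    - [0,0,2]
    - [0,0,0.85]
    - [0,0,0]
    - [0,0,0]
  rot:
    - [0,0,0]
    - [0,0,0]
    - [0,0,0]
    - [0,0,0]
    - [0,0,0]
    - [0,0,0]
    - [0,0,0]

```text
t: 2.72
eef_pos: [0.514, 0.3028, 0.0141]
tool_rot: [-0.106, 0.994, 0.001, 0.001]
contact_force: [0.7, -0.1, -0.2]
finger_gap: 0.698
finger_force: 0.0
```

Call:
jog_arm:
  dp:
    - [0,0,0]
    - [0,0,0]
    - [0,0,0]
    - [0,0,0]
    - [0,0,0]
    - [0,0,0]
    - [0,0,0]
    - [0,0,0]
  rot:
    - [0,0,0]
    - [0,0,0]
    - [0,0,0]
    - [0,0,0]
    - [0,0,0]
    - [0,0,0]
    - [0,0,0]
    - [0,0,0]
  grip: 1

```text
t: 3.72
eef_pos: [0.514, 0.3028, 0.0141]
tool_rot: [-0.106, 0.994, 0.001, 0.001]
contact_force: [0.2, 0.1, 6.1]
finger_gap: 0.457
finger_force: 61.6
```

Call:
jog_arm:
  dp:
    - [0,0,-2]
    - [0,0,-4]
    - [0,0,-4]
    - [0,0,0]
    - [0,0,0]
  rot:
    - [0,0,0]
    - [0,0,0]
    - [0,0,0]
    - [0,0,0]
    - [0,0,0]

```text
t: 4.35
eef_pos: [0.5123, 0.3019, 0.1119]
tool_rot: [-0.106, 0.994, -0.0, -0.001]
contact_force: [0.2, 1.3, -1.8]
finger_gap: 0.452
finger_force: 60.9
```

```bash
python3 - <<'E'
from h import *
import math
# nest origin/yaw estimate; target cube at nest x=-90
o=np.array([.6178,.0462]);a=math.radians(19.5);p=o-.090*np.array([math.cos(a),math.sin(a)]);print(p)
to(p[0],p[1],19.5,.11)
s=cv2.cvtColor(manip.read_camera('side'),cv2.COLOR_RGB2BGR);t=cv2.cvtColor(manip.read_camera('top'),cv2.COLOR_RGB2BGR)
cv2.imwrite('pics/side1.png',s);cv2.imwrite('pics/top1.png',t)
c=lambda im,x,y,w,h,k:cv2.resize(im[y:y+h,x:x+w],None,fx=k,fy=k,interpolation=cv2.INTER_CUBIC)
cv2.imwrite('pics/crop2.png',np.hstack([c(s,265,130,80,100,5),c(t,250,150,80,100,5)]))
E
```

```text
[0.53296227 0.01615738]
t 4.35 pos [0.5123 0.3019 0.1119] yaw 12.16 tilt [-0.0016 -0.0009] gap 0.4515161143600152 F [ 0.23  1.29 -1.82] q [ 0.51  0.45  1.69  0.    1.01 -1.27]
dp cm [  4.   -28.36   0.22] rotz -0.1282
```

View pics/crop2.png

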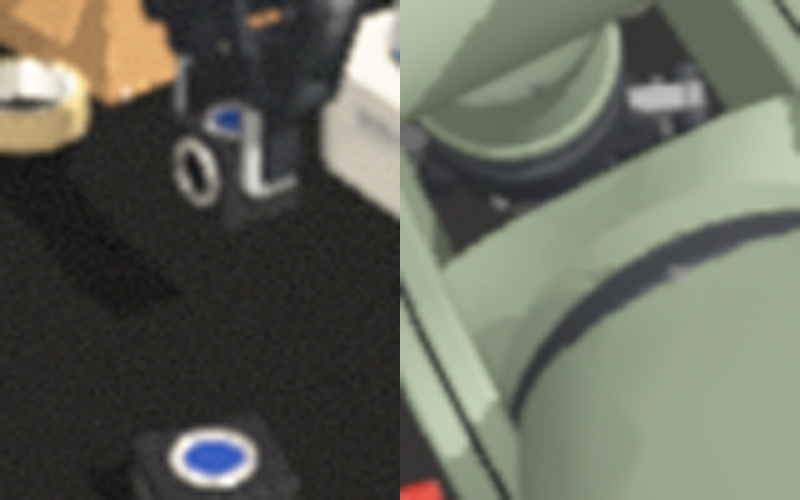

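Call:
jog_arm:
  dp:
    - [0.57,-4.05,0]
    - [0.57,-4.05,0]
    - [0.57,-4.05,0]
    - [0.57,-4.05,0]
    - [0.57,-4.05,0]
    - [0.57,-4.05,0]
    - [0.58,-4.06,0]
    - [0,0,2]
    - [0,0,2]
    - [0,0,0]
    - [0,0,0]
  rot:
    - [0,0,0]
    - [0,0,0]
    - [0,0,0]
    - [0,0,0]
    - [0,0,0]
    - [0,0,0]
    - [0,0,0]
    - [0,0,-0.128]
    - [0,0,0]
    - [0,0,0]
    - [0,0,0]

```text
t: 5.82
eef_pos: [0.5338, 0.0168, 0.0727]
tool_rot: [-0.169, 0.986, 0.0, -0.0]
contact_force: [-0.0, -0.0, -1.0]
finger_gap: 0.451
finger_force: 60.8
```

```bash
python3 - <<'E'
from h import *
to(.533,.0162,19.5,.034)
s=cv2.cvtColor(manip.read_camera('side'),cv2.COLOR_RGB2BGR);t=cv2.cvtColor(manip.read_camera('top'),cv2.COLOR_RGB2BGR)
cv2.imwrite('pics/side2.png',s);cv2.imwrite('pics/top2.png',t)
c=lambda im,x,y,w,h,k:cv2.resize(im[y:y+h,x:x+w],None,fx=k,fy=k,interpolation=cv2.INTER_CUBIC)
cv2.imwrite('pics/crop3.png',np.hstack([c(s,345,205,130,120,4)[:,:500],c(t,355,115,75,120,4)]))
E
```

```text
t 5.825 pos [0.5338 0.0168 0.0727] yaw 19.5 tilt [-0.0004  0.0001] gap 0.45098918459893544 F [-0.03 -0.02 -0.98] q [ 0.01  0.41  1.88  0.    0.86 -1.9 ]
dp cm [ 0.09 -0.03  3.87] rotz -0.0
```

View pics/crop3.png

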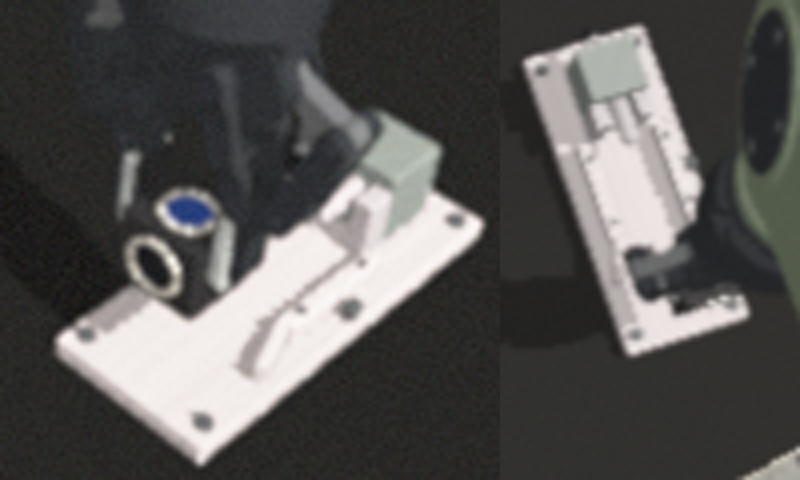

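Cube is held upright above the bare end of the plate, dark window towards the open end. In side: plate screws at crop (87,333), (202,422), (455,220) and window at (154,267). In top: screws at (542,70), (635,42), (635,335), (733,300). I'll use these for a refined centre line.

```bash
python3 - <<'E'
from h import *
sd=lambda x,y:(345+(x+.5)/4-.5,205+(y+.5)/4-.5)
tp=lambda x,y:(355+(x-500+.5)/4-.5,115+(y+.5)/4-.5)
S=[onz('side',sd(*p),.011)[:2] for p in((87,333),(202,422),(455,220))]
T=[onz('top',tp(*p),.011)[:2] for p in((542,70),(635,42),(635,335),(733,300))]
e=np.array([np.cos(np.radians(19.5)),np.sin(np.radians(19.5))]);f=np.array([-e[1],e[0]]);o=np.array([.6178,.0462])
N=lambda P:[(round((p-o)@e*1e3,1),round((p-o)@f*1e3,1)) for p in P]
print('S',N(S));print('T',N(T))
st=manip.get_state()['eef_pos']
# window and blue top in side
w=onz('side',sd(154,267),st[2]-.014+.017);b=onz('side',sd(188,210),st[2]-.014+.034)
print('tcp,win,blue',N([st[:2],w[:2],b[:2]]))
# top-view edges of plate (long edges) at initial image, in nest coordinates
t0=cv2.imread('pics/top0.png');s0=cv2.imread('pics/side0.png')
for n,im in(('top',t0),('side',s0)):
    g=cv2.cvtColor(im,cv2.COLOR_BGR2GRAY)
    for x in(-100,-85,-60,-30,0,70):
        ys=np.arange(-55,55,.5);v=[]
        for y in ys:
            q=proj(n,[*(o+e*x/1e3+f*y/1e3),.01]);v.append(cv2.getRectSubPix(g,(1,1),tuple(map(float,q)))[0,0])
        v=np.array(v,float);k=ys[v>130];print(n,x,k.min(),k.max())
    for y in(-30,-15,0,15,30):
        xs=np.arange(-135,-90,.5);v=np.array([cv2.getRectSubPix(g,(1,1),tuple(map(float,proj(n,[*(o+e*x/1e3+f*y/1e3),.01]))))[0,0] for x in xs],float)
        print(n,'y',y,xs[v>130].min())
E
```

```text
S [(np.float64(-106.6), np.float64(30.3)), (np.float64(-107.5), np.float64(-33.6)), (np.float64(71.9), np.float64(-33.0))]
T [(np.float64(74.4), np.float64(31.9)), (np.float64(74.5), np.float64(-31.7)), (np.float64(-105.4), np.float64(32.4)), (np.float64(-103.1), np.float64(-34.0))]
tcp,win,blue [(np.float64(-88.6), np.float64(0.2)), (np.float64(-110.9), np.float64(-2.4)), (np.float64(-91.5), np.float64(-0.6))]
top -100 -41.0 41.0
top -85 -41.0 41.0
top -60 -41.0 40.5
top -30 -40.5 40.5
top 0 -41.0 40.5
top 70 -40.0 40.5
top y -30 -116.5
top y -15 -116.5
top y 0 -116.5
top y 15 -116.5
top y 30 -116.5
side -100 -46.5 38.0
side -85 -46.5 38.0
side -60 -46.0 41.5
side -30 -46.0 37.0
side 0 -46.0 37.0Traceback (most recent call last):
  File "<stdin>", line 20, in <module>
  File "h.py", line 14, in proj
    K,r,t=cam(n);c=K@(r@np.array(P)+t);return c[:2]/c[2]
          ~~~^^^
  File "h.py", line 5, in cam
    i=manip.camera_info(n);K=np.array([[i['fx'],0,i['cx']],[0,i['fy'],i['cy']],[0,0,1]]);return K,R.from_rotvec(i['rvec']).as_matrix(),np.array(i['tvec'])
ValueError: time passes only in moves, steps and waits
```

Call:
jog_arm:
  dp:
    - [0,0,2]
    - [0,0,1.5]
    - [0,0,1]
    - [0,0,0.2]
    - [0,0,0]
    - [0,0,0]
  rot:
    - [0,0,0]
    - [0,0,0]
    - [0,0,0]
    - [0,0,0]
    - [0,0,0]
    - [0,0,0]

```text
t: 6.68
eef_pos: [0.5341, 0.0167, 0.0263]
tool_rot: [-0.169, 0.986, -0.0, 0.001]
contact_force: [0.5, 0.7, 0.5]
finger_gap: 0.452
finger_force: 60.8
```

Call:
jog_arm:
  dp:
    - [0,0,0.1]
    - [0,0,0.06]
    - [0,0,0]
    - [0,0,0]
  rot:
    - [0,0,0]
    - [0,0,0]
    - [0,0,0]
    - [0,0,0]

```text
t: 7.18
eef_pos: [0.5337, 0.0167, 0.0242]
tool_rot: [-0.169, 0.986, 0.0, 0.0]
contact_force: [-0.1, -0.9, -1.8]
finger_gap: 0.45
finger_force: 60.8
```

```bash
python3 - <<'E'
from h import *
to(.533,.0162,19.5,.024)
s=cv2.cvtColor(manip.read_camera('side'),cv2.COLOR_RGB2BGR);cv2.imwrite('pics/side3.png',s)
cv2.imwrite('pics/crop4.png',cv2.resize(s[225:325,350:480],None,fx=6,fy=6,interpolation=cv2.INTER_CUBIC))
E
```

```text
t 7.175 pos [0.5337 0.0167 0.0242] yaw 19.49 tilt [0.0001 0.0001] gap 0.450335020831425 F [-0.14 -0.88 -1.85] q [ 0.01  0.47  1.92  0.    0.74 -1.9 ]
dp cm [ 0.09 -0.02  0.02] rotz -0.0001
```

View pics/crop4.png

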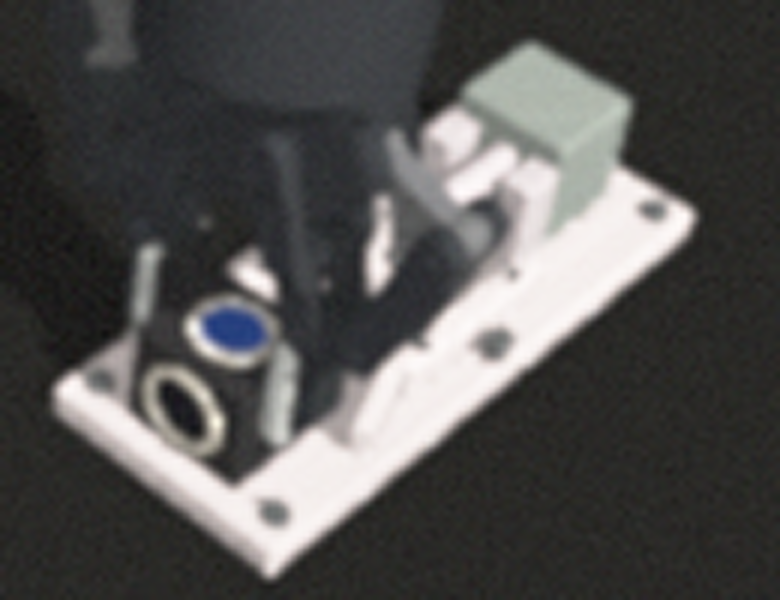

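Call:
jog_arm:
  dp:
    - [0,0,0.05]
    - [-1,0,0]
    - [-1.5,0,0]
    - [-1.5,0,0]
    - [-1,0,0]
    - [0,0,0]
    - [0,0,0]
  rot:
    - [0,0,0]
    - [0,0,0]
    - [0,0,0]
    - [0,0,0]
    - [0,0,0]
    - [0,0,0]
    - [0,0,0]

```text
t: 8.1
eef_pos: [0.5825, 0.0337, 0.0242]
tool_rot: [-0.169, 0.986, -0.0, 0.002]
contact_force: [1.6, 0.7, 3.9]
finger_gap: 0.458
finger_force: 61.4
```

```bash
cat >> h.py <<'E'
def nest():
    s=manip.get_state();a=np.radians(19.5);M=np.array([[np.cos(a),np.sin(a)],[-np.sin(a),np.cos(a)]])
    print('nest xy mm',(M@(s['eef_pos'][:2]-[.6178,.0462])*1e3).round(2),'z',s['eef_pos'][2].round(4),'F nest',(M@s['contact_force'][:2]).round(2),s['contact_force'][2].round(2),'Mz',s['wrist_torque'].round(2),'ff',s['finger_force'],'t',s['t'])
E
python3 -c "
from h import *
nest()"
```

```text
nest xy mm [-37.47  -0.  ] z 0.0242 F nest [1.8  0.14] 3.92 Mz [ 0.14 -0.36  0.01] ff 61.421048641204834 t 8.1
```

Call:
jog_arm:
  dp:
    - [-0.8,0,0]
    - [-1,0,0]
    - [-0.5,0,0]
    - [-0.3,0,0]
    - [-0.2,0,0]
    - [0,0,0]
  rot:
    - [0,0,0]
    - [0,0,0]
    - [0,0,0]
    - [0,0,0]
    - [0,0,0]
    - [0,0,0]

```text
t: 8.85
eef_pos: [0.6048, 0.042, 0.0242]
tool_rot: [-0.169, 0.986, -0.0, -0.003]
contact_force: [-4.9, -1.8, 10.9]
finger_gap: 0.452
finger_force: 62.2
```

```bash
python3 -c "
from h import *
nest()"
```

```text
nest xy mm [-13.66   0.39] z 0.0242 F nest [-5.18 -0.08] 10.94 Mz [-0.29  0.9   0.04] ff 62.24986910820007 t 8.85
```

Call:
jog_arm:
  dp:
    - [-0.2,0,0]
    - [-0.2,0,0]
    - [-0.2,0,0]
    - [-0.2,0,0]
    - [0,0,0]
    - [0,0,0]
  rot:
    - [0,0,0]
    - [0,0,0]
    - [0,0,0]
    - [0,0,0]
    - [0,0,0]
    - [0,0,0]

```text
t: 9.6
eef_pos: [0.6098, 0.0438, 0.0243]
tool_rot: [-0.17, 0.985, -0.0, -0.005]
contact_force: [-10.9, -4.3, 15.0]
finger_gap: 0.45
finger_force: 62.9
```

```bash
python3 -c "
from h import *
nest()"
```

```text
nest xy mm [-8.36  0.46] z 0.0243 F nest [-11.73  -0.37] 14.96 Mz [-0.76  1.79 -0.02] ff 62.857586145401 t 9.6
```

Call:
jog_arm:
  dp:
    - [0,0,-0.05]
    - [0,0,0]
    - [0,0,0]
  rot:
    - [0,0,0]
    - [0,0,0]
    - [0,0,0]

```text
t: 9.98
eef_pos: [0.6098, 0.0438, 0.0243]
tool_rot: [-0.17, 0.986, -0.0, -0.006]
contact_force: [-9.6, -3.7, 13.3]
finger_gap: 0.45
finger_force: 62.4
```

```bash
python3 -c "
from h import *
nest();to(0.6188,.0466,19.5,.0242)"
```

```text
nest xy mm [-8.36  0.44] z 0.0243 F nest [-10.34  -0.3 ] 13.34 Mz [-0.75  1.63  0.02] ff 62.3754358291626 t 9.975
t 9.975 pos [0.6098 0.0438 0.0243] yaw 19.53 tilt [-0.0108 -0.0024] gap 0.4500806328081614 F [-9.64 -3.73 13.34] q [ 0.05  0.57  1.73 -0.    0.86 -1.86]
dp cm [-0.94 -0.04 -0.  ] rotz 0.0005
```

Call:
jog_arm:
  dp:
    - [0,0,-0.1]
    - [0,0,-0.1]
    - [0,0,0]
    - [0,0,0]
  rot:
    - [0,-0.01,0]
    - [0,-0.01,0]
    - [0,0,0]
    - [0,0,0]

```text
t: 10.48
eef_pos: [0.6134, 0.0453, 0.0252]
tool_rot: [-0.169, 0.986, 0.002, 0.008]
contact_force: [-4.4, -1.2, -3.6]
finger_gap: 0.458
finger_force: 60.6
```

```bash
python3 -c "
from h import *
nest();to(0.6188,.0466,19.5,.0242)"
```

```text
nest xy mm [-4.46  0.64] z 0.0252 F nest [-4.51  0.33] -3.58 Mz [-0.23  0.83  0.05] ff 60.59792876243591 t 10.475
t 10.475 pos [0.6134 0.0453 0.0252] yaw 19.49 tilt [0.0153 0.0065] gap 0.45811612635358684 F [-4.36 -1.2  -3.58] q [ 0.05  0.56  1.74  0.01  0.82 -1.86]
dp cm [-0.55 -0.06  0.11] rotz -0.0001
```

Call:
jog_arm:
  dp:
    - [-0.15,-0.03,0.03]
    - [-0.15,0,0]
    - [-0.1,0,0]
    - [0,0,0]
    - [0,0,0]
  rot:
    - [0,0.012,0]
    - [0,0,0]
    - [0,0,0]
    - [0,0,0]
    - [0,0,0]

```text
t: 11.1
eef_pos: [0.6174, 0.0467, 0.0254]
tool_rot: [-0.169, 0.986, 0.001, 0.002]
contact_force: [-5.7, -0.8, -1.8]
finger_gap: 0.454
finger_force: 60.7
```

```bash
python3 -c "
from h import *
nest();to(0.6188,.0466,19.5,.0242)"
```

```text
nest xy mm [-0.21  0.59] z 0.0254 F nest [-5.66  1.13] -1.76 Mz [-0.14  1.01  0.04] ff 60.730308294296265 t 11.1
t 11.1 pos [0.6174 0.0467 0.0254] yaw 19.51 tilt [0.0042 0.0028] gap 0.4537016425350611 F [-5.72 -0.82 -1.76] q [ 0.06  0.57  1.72  0.    0.85 -1.86]
dp cm [-0.13 -0.05  0.12] rotz 0.0001
```

Call:
jog_arm:
  dp:
    - [-0.1,0,0.04]
    - [-0.1,0,0]
    - [0,0,0]
    - [0,0,0]
  rot:
    - [0,0,0]
    - [0,0,0]
    - [0,0,0]
    - [0,0,0]

```text
t: 11.6
eef_pos: [0.6193, 0.0474, 0.0253]
tool_rot: [-0.169, 0.986, 0.001, 0.002]
contact_force: [-7.2, -1.0, -0.8]
finger_gap: 0.449
finger_force: 61.0
```

```bash
python3 -c "
from h import *
nest();to(0.6188,.0466,19.5,.0242)"
```

```text
nest xy mm [1.83 0.61] z 0.0253 F nest [-7.12  1.48] -0.83 Mz [-0.13  1.1   0.02] ff 60.956186056137085 t 11.6
t 11.6 pos [0.6193 0.0474 0.0253] yaw 19.5 tilt [0.0043 0.0029] gap 0.4489503586641041 F [-7.2  -0.98 -0.83] q [ 0.06  0.58  1.71  0.    0.85 -1.86]
dp cm [ 0.08 -0.06  0.11] rotz 0.0001
```

Call:
jog_arm:
  dp:
    - [-0.1,-0.03,0.03]
    - [-0.1,0,0]
    - [0,0,0]
    - [0,0,0]
  rot:
    - [0,0,0]
    - [0,0,0]
    - [0,0,0]
    - [0,0,0]

```text
t: 12.1
eef_pos: [0.6196, 0.0475, 0.0252]
tool_rot: [-0.169, 0.986, 0.001, 0.001]
contact_force: [-9.8, -3.3, 4.0]
finger_gap: 0.453
finger_force: 61.4
```

```bash
python3 -c "
from h import *
nest();to(0.6188,.0466,19.5,.0242)"
```

```text
nest xy mm [2.13 0.58] z 0.0252 F nest [-10.38   0.16] 3.95 Mz [-0.31  1.65 -0.07] ff 61.44334316253662 t 12.1
t 12.1 pos [0.6196 0.0475 0.0252] yaw 19.49 tilt [0.0007 0.0024] gap 0.4529542314327165 F [-9.84 -3.31  3.95] q [ 0.06  0.58  1.71  0.    0.85 -1.86]
dp cm [ 0.11 -0.05  0.1 ] rotz -0.0001
```

Call:
jog_arm:
  dp:
    - [-0.1,0,-0.03]
    - [-0.1,0,0]
    - [-0.1,0,0]
    - [0,0,0]
    - [0,0,0]
    - [0,0,0]
  rot:
    - [0,0,0]
    - [0,0,0]
    - [0,0,0]
    - [0,0,0]
    - [0,0,0]
    - [0,0,0]

```text
t: 12.85
eef_pos: [0.6196, 0.0475, 0.0252]
tool_rot: [-0.169, 0.986, 0.001, -0.003]
contact_force: [-16.1, -4.6, 7.8]
finger_gap: 0.452
finger_force: 61.8
```

```bash
python3 - <<'E'
from h import *
nest();to(0.6188,.0466,19.5,.0242)
s=cv2.cvtColor(manip.read_camera('side'),cv2.COLOR_RGB2BGR);cv2.imwrite('pics/side4.png',s)
cv2.imwrite('pics/crop5.png',cv2.resize(s[205:305,370:480],None,fx=6,fy=6,interpolation=cv2.INTER_CUBIC))
E
```

```text
nest xy mm [2.14 0.61] z 0.0252 F nest [-16.75   1.07] 7.76 Mz [-0.83  2.52 -0.16] ff 61.789923906326294 t 12.85
t 12.85 pos [0.6196 0.0475 0.0252] yaw 19.49 tilt [-0.0056  0.0009] gap 0.45214388677714995 F [-16.14  -4.58   7.76] q [ 0.06  0.58  1.7   0.    0.86 -1.85]
dp cm [ 0.11 -0.06  0.11] rotz -0.0001
```

View pics/crop5.png

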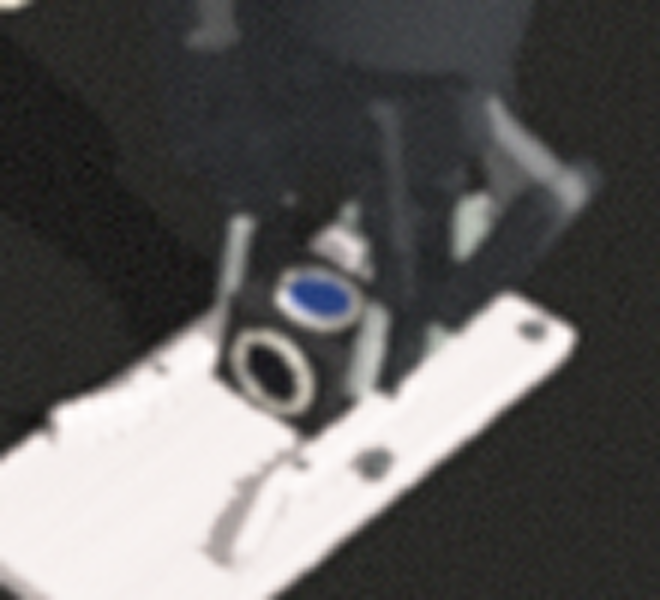

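The crop shows the cube seated deep in the slot, against the housing side, upright, dark window (272,372 in crop) towards the open end. A quick check of its position against the plate, then hand in.

```bash
python3 - <<'E'
from h import *
a=np.radians(19.5);M=np.array([[np.cos(a),np.sin(a)],[-np.sin(a),np.cos(a)]])
f=lambda x,y,z:(M@(onz('side',(370+(x+.5)/6-.5,205+(y+.5)/6-.5),z)[:2]-[.6178,.0462])*1e3).round(1)
print('blue',f(320,297,.044),'win',f(272,372,.027),'screw(true x 75-ish -> seen 71.9 before)',f(532,330,.011))
nest()
E
```

```text
blue [1.4 0. ] win [-18.1  -0.8] screw(true x 75-ish -> seen 71.9 before) [ 71.9 -32.8]
nest xy mm [2.18 0.6 ] z 0.0253 F nest [-17.     1.17] 7.36 Mz [-0.84  2.54 -0.12] ff 61.789212226867676 t 12.9
```

```bash
python3 -c "
from rig import manip
print(manip.hand_in())"
```

```text
the job is handed in; nothing more can be done
None
```

I handed the job in with the cube held home on the stops, upright and window to the open end. The push is about 17 N in total, roughly 10 N of it estimated to be on the shoulders; no verdict came back, and I did not re-measure the bystanders afterwards.

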